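Bleed the tyre inflator

ROBOT

A 6-joint arm with a two-finger parallel gripper is mounted at the origin on the work surface. World frame = base frame: x ahead of the robot, y to its left, z up, the work surface at z = 0. Lengths are in m, angles in rad, forces in N, time in s.
With the tool pointing down it reaches from about 0.35 to 0.975 m from the base axis. Payload 4.9 kg.
Tool frame: the origin (TCP) lies at the very end of the fingers, on their centre line; the grasp point (between the pads) lies 19 mm behind it; x points along the fingers, y is the direction in which the jaws open and shut, and the axes are right-handed (so a half turn about x gives the same grasp; the last joint's range is limited). The gripper opens to 85 mm and grips with 20 to 120 N. Pads are 22 mm wide; open, the fingers measure 114 mm over their backs; the gripper's body (76 mm by 85 mm) begins 54 mm behind the grasp point. The pads swing forward as they close: fully open they stand 13 mm farther back than shut.
Start: joints at [-1.295, 0.053, 1.613, -0, 1.476, -0.119], TCP at [0.24, -0.577, 0.231] pointing down, gripper open.
Joint ranges: [-3.01, 3.01], [-1.01, 2.22], [0.06, 2.58], [-1.02, 4.17], [0.09, 2.62], [-3.14, 3.14]. Speed limits (rad/s): [2.57, 2.57, 3.14, 3.14, 3.14, 3.14].

INTERFACE

Orientations are given as a rotation vector (axis times angle).
In Python, from station import ctrl gives the robot as it stands. The module is installed in compiled form; this text tells all that it offers.
- The arm moves only by the shell command python3 -m handwheel 'ROWS' [FORCE]. ROWS is JSON, one flat list of numbers, 7 for each row, row after row: the opening, from 0 (shut) to 1 (fully open), then the shift along the tool's x, y, z in m, then the turn, a rotation vector about the tool's x, y, z in degrees. A call has 1 to 12 rows; each row is the pose to reach, as a shift and turn from the pose commanded when the call began, along the tool's axes at that moment; what a row does not reach only later rows make up. A row lasts 1/12 s, in which the tool goes at most 41.7 mm and 7.16 degrees, less where a joint would pass 70% of its speed; a pose out of reach is approached as far as the arm can. A call with a gripper value outside its range is refused whole. The fingers move at their own pace and stop on an object; FORCE is the grip in N (left out, the last holds). Time passes only in rows, so rows that repeat a pose let the fingers close. It gives the time, the measured TCP pose, the force and the opening at its end, in the units of the state.
- ctrl.get_obs(): the state, without advancing time (a new reading comes with each control period).
- ctrl.get_image(name): name is "scene" or "top"; returns (picture, depth): 400x640x3 uint8, blue, green, red; 400x640 float32, m along the optical axis (not along the pixel's ray), 0 where there is no reading.
- ctrl.camera_params(name): a dict with "fov_y" (degrees; the focal length in pixels is half the picture's height over the tangent of half this angle, whatever the lens; pixels are square), "cx", "cy" (the principal point, pixels), "R" (3x3) and "t" (3): a world point X has camera coordinates R X + t. Camera axes: x right, y down, z forward; pixel columns grow to the right and rows downward; lengths in m; the calibration is good to about 2 mm. A picture is of the moment at which its call begins. camera_params takes no time and is no camera call.
- ctrl.finish_job(): hands the job in, once; it reports no verdict.
The state is a dict: "t": time; "q": joint angles; "dq": joint speeds; "effort": joint torques, N m; "tool_pos": TCP position; "tool_rot": TCP orientation; "contact_force": force on the tool from outside, world axes, zero at the start; "wrist_torque": the same for the moment, N m; "opening": finger opening in m.
Only numpy, scipy, OpenCV 4.12 (cv2) and the standard library are available. Lean on these libraries where they do the work, as an engineer would, in place of code of your own. Each camera call takes 0.05 s, during which the arm holds its last target.

TASK

The tyre inflator, the air gun with the round dial gauge, has been unplugged from the compressor but still holds air. Bleed it: with its handle and lever between the fingers, squeeze the lever fully home, hold it there for about a second, then let go so that it springs right back. Do not press the lever of the blow gun, the one with the thin straight nozzle.

Things in the scene. Friction and masses are not known exactly. Their poses are not given: they have to be found in the camera images.
- inflator_squeeze (a point): Where to squeeze the inflator, an air gun fixed on its side, 62 mm gauge facing up on its head. Point: 70 mm above bench, at mid-height of grip and lever, midway between their outer faces when squeezed. Axes: x along grip to the gauge (centre x +140, top 90 mm above bench), y across to the lever, z up. Grip: bar 24 wide, 26 high, outer face y -19. Centre the fingers here or up to 5 mm to -y.
- inflator_lever (a joint): Inflator's steel lever 105 x 8 x 20 mm beside the grip, swings level about an upright pin at x +80, y +15 mm of the squeeze point, free end x -25. 0 rad released, 0.16 fully home, parallel to the grip. At the point its outer face is at y +32 mm released (51 mm over grip and lever), +19 home (38 mm). Spring: about 4 N there released, 8 N home; it returns to 0 when let go.
- blowgun_squeeze (a point): Same point and axes on the blow gun, to be left alone: same grip and lever, but a thin nozzle to x +205 mm and no gauge. Either gun may be left or right. Each is strapped in timber saddles (24 long, 32 wide, at x -85 and +95 mm) on a fixed board 280 x 100 mm, its top 52 mm below the point: room for fingertips. The grips do not give.
- blowgun_lever (a joint): The blow gun's lever, like the inflator's: 0 rad released, 0.16 fully home. It must stay released.

How it is judged:
On the way:
1. the inflator's lever is squeezed home (over 0.11 of 0.16 rad) for half a second, with handle and lever between the fingers (grasp point within 20 mm of the squeezed pair's midline) (value of joint inflator_lever above 0.11 rad and y of the grasp point in the frame of inflator_squeeze between -0.02 and 0.02 m), for 0.5 s.
At the end, for the whole second after the job is handed in: After the squeeze the inflator's lever has sprung back (under 0.03 rad), and the blow gun's lever is released too (under 0.03 rad) (value of joint each of inflator_lever, blowgun_lever below 0.03 rad); the robot touches nothing.
It fails at once if the blow gun's lever is pressed (over 0.05 rad) (value of joint blowgun_lever above 0.05 rad).
It also fails if it takes over 26 s, if anything falls off the work surface, if the arm or the gripper's body presses on something with over 40 N, if the wrist force passes 120 N, or if a joint passes its speed limit or range.

## Working session

There is one attempt and no reset: what is moved stays moved. The work goes in short steps, Python scripts to look and compute and a shell command to move; the robot and the scene stay as the last step left them, time stands still between calls to the robot, and variables do not carry over. Pictures are saved under pics/ and viewed, and the job is handed in when it is done.

```bash
mkdir -p pics
python3 - <<'E'
from station import ctrl
import cv2,numpy as np
for n in("scene","top"):
    im,d=ctrl.get_image(n); cv2.imwrite(f"pics/{n}0.png",im); np.savez(f"{n}0.npz",im=im,d=d)
    p=ctrl.camera_params(n); print(n,p)
o=ctrl.get_obs(); print(o)
E
```

```text
scene {'fov_y': 56.22040504045688, 'cx': 317.6310500998222, 'cy': 198.46391002527253, 'R': array([[ 0.77181841,  0.63569295,  0.01381354],
       [ 0.45158571, -0.53273431, -0.71572655],
       [-0.44762338,  0.55864892, -0.698244  ]]), 't': array([-0.45847155, -0.18581758,  0.97707425])}
top {'fov_y': 51.78952057228003, 'cx': 318.4274731717293, 'cy': 198.3745482471863, 'R': array([[-0.00186179, -0.99996311, -0.00838554],
       [-0.98117997,  0.00344583, -0.19306474],
       [ 0.19308651,  0.00786828, -0.98115019]]), 't': array([0.0078002 , 0.59687891, 0.75577525])}
{'t': 0.1, 'q': array([-1.29505411e+00,  5.33185780e-02,  1.61417345e+00, -2.38093662e-05,
        1.47598717e+00, -1.19017945e-01]), 'dq': array([ 0.00053339, -0.00117869, -0.00354225, -0.00088097,  0.00194759,
        0.00014184]), 'effort': array([ 1.34126549e-04, -3.94899309e+01, -3.71365893e+01, -1.56856213e-04,
        3.84632091e-03,  7.36400295e-06]), 'tool_pos': array([ 0.24019487, -0.57638674,  0.23015874]), 'tool_rot': array([ 2.00533538,  0.40299359, -2.00568575]), 'contact_force': array([-0.24839426, -0.39175039, -0.73099308]), 'wrist_torque': array([ 0.02054709, -0.02258623,  0.00520125]), 'opening': 0.08535790148631937}
```

View pics/scene0.png

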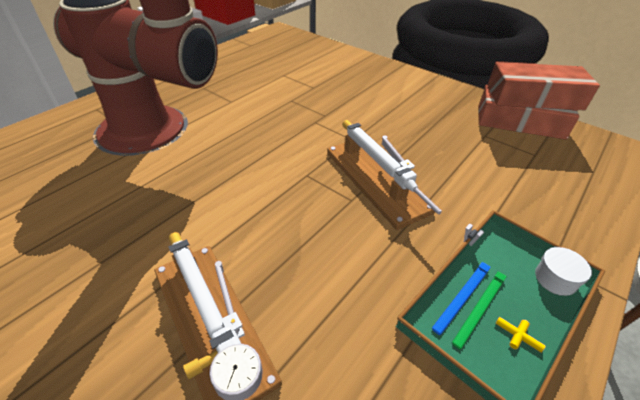

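View pics/top0.png

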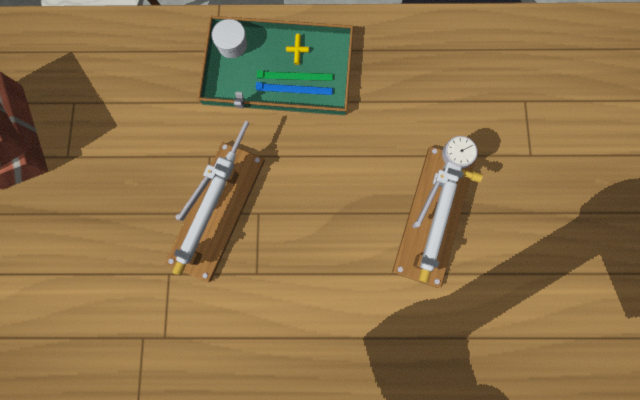

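The top view shows the inflator on the right, with its gauge at about (461,151), grip from (428,265) to (447,180), and lever tip near (417,226). The blow gun is on the left at (205,210). In the scene view the inflator is at the lower left, with its gauge at about (235,370). Next I'll enlarge the inflator in both views.

Run:
```python
import cv2,numpy as np
a=np.load("top0.npz")["im"][130:300,385:500]; b=np.load("scene0.npz")["im"][225:400,145:290]
a=cv2.resize(a,None,fx=3.2,fy=3.2,interpolation=2); b=cv2.resize(b,None,fx=2.9,fy=2.9,interpolation=2)
h=max(a.shape[0],b.shape[0]); c=np.zeros((h,a.shape[1]+b.shape[1],3),np.uint8); c[:a.shape[0],:a.shape[1]]=a; c[:b.shape[0],a.shape[1]:]=b
print(c.shape,a.shape); cv2.imwrite("pics/zoom0.png",c)
```

```text
(544, 788, 3) (544, 368, 3)
```

View pics/zoom0.png

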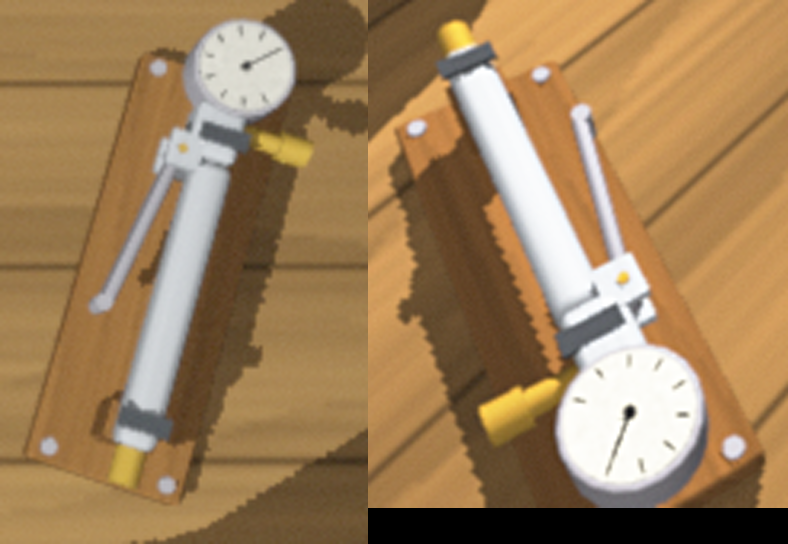

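The zoom shows the same features clearly in both views: the gauge hub, the yellow pin, the two dark straps and the lever tip. I'll triangulate them and check against depth and the stated geometry.

```bash
cat > h.py <<'E'
from station import ctrl
import numpy as np,cv2
def cam(n):
    p=ctrl.camera_params(n); f=200/np.tan(np.radians(p["fov_y"]/2))
    return np.array([[f,0,p["cx"]],[0,f,p["cy"]],[0,0,1]]),np.array(p["R"]),np.array(p["t"])
def P(n):
    K,R,t=cam(n); return K@np.c_[R,t]
def tri(a,b):
    X=cv2.triangulatePoints(P("top"),P("scene"),np.float64(a).reshape(2,1),np.float64(b).reshape(2,1)).ravel(); X=X[:3]/X[3]
    e=[np.linalg.norm((lambda h:h[:2]/h[2])(P(n)@np.r_[X,1])-p) for n,p in(("top",a),("scene",b))]
    return X,e
def plane(n,uv,z):
    K,R,t=cam(n); c=-R.T@t; d=R.T@np.linalg.inv(K)@np.r_[uv,1]; return c+d*(z-c[2])/d[2]
def back(n,uv,z):
    K,R,t=cam(n); return R.T@(np.linalg.inv(K)@np.r_[uv,1]*z-t)
E
python3 - <<'E'
from h import *
T=np.load("top0.npz");S=np.load("scene0.npz")
zt=lambda u,v:np.array([385+(u+.5)/3.2-.5,130+(v+.5)/3.2-.5]); zs=lambda u,v:np.array([145+(u-368+.5)/2.9-.5,225+(v+.5)/2.9-.5])
pts=dict(hub=((245,66),(629,412)),pin=((182,148),(622,279)),rear=((146,420),(467,61)),front=((225,135),(590,331)),tip=((100,303),(583,113)),
 b1=((158,68),(733,446)),b2=((49,445),(541,75)),b3=((167,485),(416,128)))
X={}
for k,(a,b) in pts.items():
    a=zt(*a);b=zs(*b); x,e=tri(a,b);X[k]=x
    da=T["d"][tuple(np.round(a[::-1]).astype(int))]; db=S["d"][tuple(np.round(b[::-1]).astype(int))]
    print(k,x.round(4),np.round(e,2),"depth",back("top",a,da).round(3),back("scene",b,db).round(3))
ax=X["hub"]-X["rear"];print("hub-rear",np.linalg.norm(ax[:2]),np.degrees(np.arctan2(ax[1],ax[0])))
ax=X["b1"]-X["b2"];print("board",np.linalg.norm(ax),np.degrees(np.arctan2(ax[1],ax[0])))
# grip mask from top: pale pixels, edges between straps
im=T["im"];hsv=cv2.cvtColor(im,cv2.COLOR_BGR2HSV)
m=((hsv[...,1]<40)&(hsv[...,2]>120)).astype(np.uint8)
L=[]
for v in range(192,255):
    u=np.where(m[v,415:470])[0]+415
    r=np.split(u,np.where(np.diff(u)>1)[0]+1); r=r[-1]
    if 6<len(r)<16: L.append(((r[0]+r[-1])/2,v,len(r)))
L=np.array(L);print(len(L),L[:,2].mean())
W=np.array([plane("top",l[:2],.083) for l in L])
vx,vy,x0,y0=cv2.fitLine(np.float32(W[:,:2]),cv2.DIST_HUBER,0,.01,.01).ravel()
if vx<0: vx,vy=-vx,-vy
print("grip axis",np.degrees(np.arctan2(vy,vx)),x0,y0)
d=np.array([vx,vy]);n=np.array([-vy,vx])
for k in X: r=X[k][:2]-[x0,y0];print(k,(r@d).round(4),(r@n).round(4))
D=T["d"]
for v in (200,215,230,245):
    u=int(L[L[:,1]==v][0,0]); print(back("top",(u,v),D[v,u]).round(4))
E
```

```text
hub [ 0.6852 -0.2716  0.0877] [0.1 0.2] depth [ 0.685 -0.271  0.089] [ 0.686 -0.272  0.09 ]
pin [ 0.6351 -0.232   0.0831] [0.23 0.4 ] depth [ 0.634 -0.23   0.087] [ 0.636 -0.233  0.086]
rear [ 0.473  -0.2012  0.0838] [0.11 0.15] depth [ 0.473 -0.201  0.085] [ 0.475 -0.202  0.087]
front [ 0.6431 -0.2581  0.0834] [0.12 0.22] depth [ 0.642 -0.256  0.088] [ 0.644 -0.259  0.085]
tip [ 0.5423 -0.1799  0.0751] [0.12 0.17] depth [ 0.542 -0.179  0.078] [ 0.545 -0.182  0.08 ]
b1 [ 0.7064 -0.2387  0.0178] [0.04 0.07] depth [ 0.706 -0.238  0.02 ] [ 0.707 -0.239  0.02 ]
b2 [ 0.4604 -0.157   0.0174] [0.16 0.21] depth [ 0.461 -0.157  0.018] [ 0.461 -0.158  0.019]
b3 [ 0.4357 -0.2293  0.0176] [0.13 0.18] depth [ 0.436 -0.228  0.02 ] [ 0.438 -0.23   0.021]
hub-rear 0.22360409573700027 -18.35992096804046
board 0.25925842640130115 -18.353728734037194
63 14.285714285714286
grip axis -18.419891 0.54414046 -0.22095037
hub 0.1498 -0.0035
pin 0.0898 0.0182
rear -0.0738 -0.0038
front 0.1057 -0.004
tip -0.0147 0.0384
b1 0.1596 0.0345
b2 -0.0997 0.0342
b3 -0.1002 -0.0422
[ 0.5883 -0.236   0.0813]
[ 0.559 -0.224  0.084]
[ 0.5308 -0.2155  0.0816]
[ 0.5025 -0.206   0.0832]
```

The measurements agree with the text:

| Quantity | Measured | Expected |
|---|---|---|
| Grip top height | 0.083 m | 0.083 m |
| Gauge height | 0.088–0.090 m | 0.090 m |
| Grip to pin | 22 mm | 22 mm |
| Pin to hub | 60 mm | 60 mm |
| Hub and front strap spacing | 44 mm | 45 mm |
| Strap spacing | 180 mm | 180 mm |

The grip centreline is at n = -3.8 mm, so the squeeze point is at s = +10.2 mm, n = +3.2 mm. Next I work out the move in tool axes.

```bash
cat > plan.py <<'E'
from h import *
from scipy.spatial.transform import Rotation as Ro
a=np.radians(-18.36);d=np.array([np.cos(a),np.sin(a)]);n=np.array([-d[1],d[0]])
SQ=np.array([.54414,-.22095])+.0102*d+.0032*n
def rep(yoff=-.0025,z=.051):
    o=ctrl.get_obs();R=Ro.from_rotvec(o["tool_rot"]);p=o["tool_pos"]
    print("t",o["t"],"p",p.round(4),"open",o["opening"],"F",o["contact_force"].round(1),"q",o["q"].round(2))
    print("SQ",SQ.round(4),"frame xy",((p[:2]-SQ)@d).round(4),((p[:2]-SQ)@n).round(4),"toolaxes\n",R.as_matrix().round(3))
    g=np.r_[SQ+yoff*n,z]
    print("shift tool",R.inv().apply(g-p).round(4))
    for s in(1,-1):
        y=s*np.r_[n,0];x=np.array([0,0,-1.]);M=np.c_[x,y,np.cross(x,y)]
        print("turn deg",np.degrees((R.inv()*Ro.from_matrix(M)).as_rotvec()).round(2))
if __name__=="__main__":
    rep(z=.15);rep()
E
python3 plan.py
```

```text
t 0.1 p [ 0.2402 -0.5764  0.2302] open 0.08535790148631937 F [-0.2 -0.4 -0.7] q [-1.3   0.05  1.61 -0.    1.48 -0.12]
SQ [ 0.5548 -0.2211] frame xy -0.1867 -0.4363 toolaxes
 [[-0.001  0.385 -0.923]
 [ 0.002 -0.923 -0.385]
 [-1.    -0.002 -0.   ]]
shift tool [ 0.0806 -0.2049 -0.4254]
turn deg [-1.3902e+02 -1.4000e-01  3.0000e-02]
turn deg [4.098e+01 3.000e-02 1.100e-01]
t 0.1 p [ 0.2402 -0.5764  0.2302] open 0.08535790148631937 F [-0.2 -0.4 -0.7] q [-1.3   0.05  1.61 -0.    1.48 -0.12]
SQ [ 0.5548 -0.2211] frame xy -0.1867 -0.4363 toolaxes
 [[-0.001  0.385 -0.923]
 [ 0.002 -0.923 -0.385]
 [-1.    -0.002 -0.   ]]
shift tool [ 0.1796 -0.2047 -0.4254]
turn deg [-1.3902e+02 -1.4000e-01  3.0000e-02]
turn deg [4.098e+01 3.000e-02 1.100e-01]
```

```bash
python3 -m handwheel '[1,0,-0.008,-0.017,2,0,0, 1,0,-0.018,-0.038,4,0,0, 1,0,-0.03,-0.062,6,0,0, 1,0,-0.042,-0.087,9,0,0, 1,0,-0.054,-0.112,11,0,0, 1,0,-0.066,-0.137,13,0,0, 1,0,-0.078,-0.162,16,0,0, 1,0,-0.09,-0.187,18,0,0, 1,0,-0.102,-0.212,20,0,0, 1,0,-0.112,-0.233,22,0,0, 1,0,-0.118,-0.245,24,0,0, 1,0,-0.12,-0.25,25,0,0]'
python3 - <<'E'
from plan import *
rep(z=.15)
E
```

```text
t: 1.1
tool_pos: [0.426, -0.368, 0.2307]
tool_rot: [-2.2, 0.043, 2.201]
contact_force: [0.9, -0.2, -1.1]
opening: 0.0854
t 1.1 p [ 0.426  -0.368   0.2307] open 0.08538222066587395 F [ 0.9 -0.2 -1.1] q [-0.84 -0.09  1.76  0.    1.48  0.77]
SQ [ 0.5548 -0.2211] frame xy -0.076 -0.1799 toolaxes
 [[-0.    -0.041 -0.999]
 [ 0.001 -0.999  0.041]
 [-1.    -0.001  0.   ]]
shift tool [ 0.0808 -0.1494 -0.1221]
turn deg [-1.6396e+02 -1.0000e-01  5.0000e-02]
turn deg [16.04  0.03  0.07]
```

```bash
python3 -m handwheel '[1,0.004,-0.008,-0.006,1,0,0, 1,0.01,-0.02,-0.016,3,0,0, 1,0.02,-0.036,-0.029,5,0,0, 1,0.03,-0.054,-0.044,7,0,0, 1,0.04,-0.072,-0.059,9,0,0, 1,0.05,-0.09,-0.074,11,0,0, 1,0.06,-0.108,-0.089,13,0,0, 1,0.07,-0.126,-0.103,14.5,0,0, 1,0.076,-0.139,-0.114,15.5,0,0, 1,0.08,-0.147,-0.12,16,0,0, 1,0.081,-0.149,-0.122,16,0,0, 1,0.081,-0.149,-0.122,16,0,0]'
python3 - <<'E'
from plan import *
rep()
im,_=ctrl.get_image("top");im2,_=ctrl.get_image("scene")
a=cv2.resize(im[100:320,340:560],(400,400));b=cv2.resize(im2[180:400,80:300],(400,400));cv2.imwrite("pics/above.png",np.hstack([a,b]))
E
```

```text
t: 2.1
tool_pos: [0.5529, -0.2255, 0.1493]
tool_rot: [-2.047, 0.329, 2.05]
contact_force: [-0.3, -0.9, 0.1]
opening: 0.0853
t 2.1 p [ 0.5529 -0.2255  0.1493] open 0.08533971688842233 F [-0.3 -0.9  0.1] q [-0.51  0.05  1.75 -0.    1.34  1.38]
SQ [ 0.5548 -0.2211] frame xy -0.0005 -0.0047 toolaxes
 [[-0.002 -0.314 -0.949]
 [ 0.001 -0.949  0.314]
 [-1.    -0.     0.002]]
shift tool [ 0.0983 -0.0022 -0.0006]
turn deg [-1.7994e+02 -2.0000e-02  1.5000e-01]
turn deg [0.06 0.1  0.01]
```

View pics/above.png

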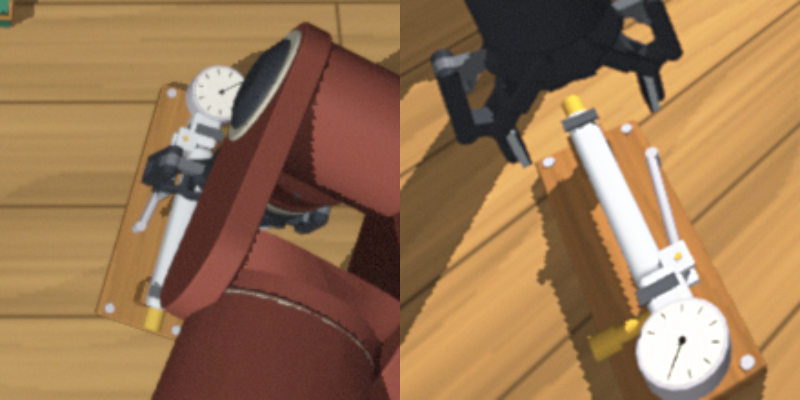

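The fingers straddle the grip axis, with the scene view showing one finger on each side of the rear of the grip. At t = 2.1 the offset is x -0.5 mm, y -4.7 mm, so I descend with a 3 mm correction in y.

```bash
python3 -m handwheel '[1,0.004,-0.002,0,0,0,0, 1,0.012,-0.003,-0.001,0,0,0, 1,0.022,-0.003,-0.001,0,0,0, 1,0.032,-0.003,-0.001,0,0,0, 1,0.042,-0.003,-0.001,0,0,0, 1,0.052,-0.003,-0.001,0,0,0, 1,0.062,-0.003,-0.001,0,0,0, 1,0.072,-0.003,-0.001,0,0,0, 1,0.082,-0.003,-0.001,0,0,0, 1,0.091,-0.003,-0.001,0,0,0, 1,0.097,-0.003,-0.001,0,0,0, 1,0.098,-0.003,-0.001,0,0,0]'
python3 - <<'E'
from plan import *
rep()
im,_=ctrl.get_image("top");im2,_=ctrl.get_image("scene")
a=cv2.resize(im[100:320,340:560],(400,400));b=cv2.resize(im2[180:400,80:300],(400,400));cv2.imwrite("pics/down.png",np.hstack([a,b]))
E
```

```text
t: 3.2
tool_pos: [0.5541, -0.2231, 0.0505]
tool_rot: [-2.045, 0.33, 2.05]
contact_force: [-1.0, -0.4, 0.3]
opening: 0.0854
t 3.2 p [ 0.5541 -0.2231  0.0505] open 0.08543067693475238 F [-1.  -0.4  0.3] q [-0.51  0.17  1.81  0.    1.17  1.38]
SQ [ 0.5548 -0.2211] frame xy -0.0001 -0.0021 toolaxes
 [[-0.002 -0.315 -0.949]
 [ 0.001 -0.949  0.315]
 [-1.    -0.001  0.003]]
shift tool [-0.0005  0.0004 -0.0001]
turn deg [ 1.7998e+02  5.0000e-02 -2.4000e-01]
turn deg [-0.02  0.15  0.03]
```

View pics/down.png

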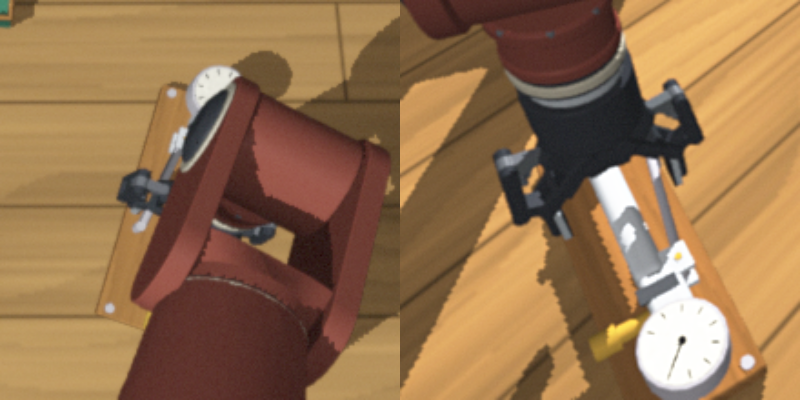

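The picture shows the left finger outside the grip and the right finger outside the lever, and the force reading shows no contact. I'll close gradually.

```bash
python3 -m handwheel '[0.8,0,0,0,0,0,0, 0.7,0,0,0,0,0,0, 0.6,0,0,0,0,0,0, 0.55,0,0,0,0,0,0, 0.5,0,0,0,0,0,0, 0.45,0,0,0,0,0,0, 0.42,0,0,0,0,0,0, 0.4,0,0,0,0,0,0, 0.4,0,0,0,0,0,0, 0.4,0,0,0,0,0,0, 0.4,0,0,0,0,0,0, 0.4,0,0,0,0,0,0]' 30
python3 - <<'E'
from plan import *
rep()
im2,_=ctrl.get_image("scene")
b=cv2.resize(im2[200:400,120:320],(600,600));cv2.imwrite("pics/sq.png",b)
E
```

```text
t: 4.3
tool_pos: [0.5569, -0.221, 0.0545]
tool_rot: [-2.049, 0.325, 2.043]
contact_force: [1.0, 11.5, 7.5]
opening: 0.0366
t 4.3 p [ 0.5569 -0.221   0.0545] open 0.036554731735031355 F [ 1.  11.5  7.5] q [-0.5   0.16  1.81  0.01  1.17  1.38]
SQ [ 0.5548 -0.2211] frame xy 0.0019 0.0008 toolaxes
 [[ 0.004 -0.315 -0.949]
 [ 0.005 -0.949  0.315]
 [-1.    -0.006 -0.002]]
shift tool [0.0035 0.0033 0.0019]
turn deg [-180.     -0.52   -0.19]
turn deg [ 0.   -0.12  0.33]
```

View pics/sq.png

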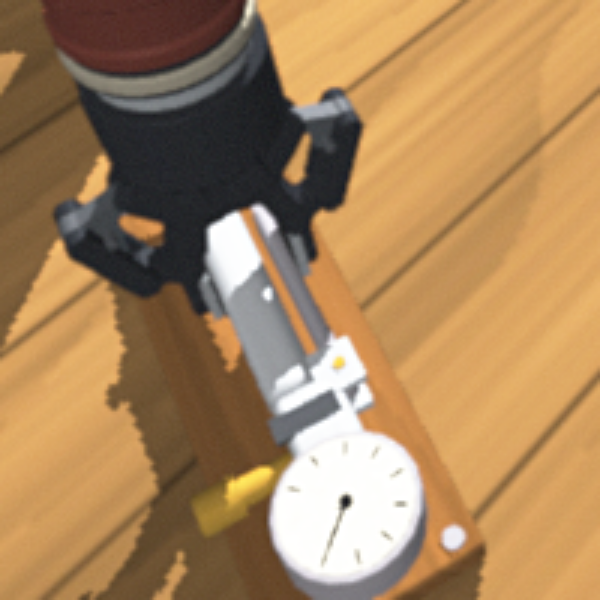

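The opening is 36.6 mm (home is 38 mm), and the lever lies parallel to the grip, so it is fully home. I'll hold for another second.

```bash
python3 -m handwheel '[0.4,0,0,0,0,0,0, 0.4,0,0,0,0,0,0, 0.4,0,0,0,0,0,0, 0.4,0,0,0,0,0,0, 0.4,0,0,0,0,0,0, 0.4,0,0,0,0,0,0, 0.4,0,0,0,0,0,0, 0.4,0,0,0,0,0,0, 0.4,0,0,0,0,0,0, 0.4,0,0,0,0,0,0, 0.4,0,0,0,0,0,0, 0.4,0,0,0,0,0,0]' && python3 -m handwheel '[0.5,0,0,0,0,0,0, 0.6,0,0,0,0,0,0, 0.7,0,0,0,0,0,0, 0.85,0,0,0,0,0,0, 1,0,0,0,0,0,0, 1,0,0,0,0,0,0, 1,0,0,0,0,0,0, 1,0,0,0,0,0,0, 1,0,0,0,0,0,0, 1,0,0,0,0,0,0]'
python3 - <<'E'
from plan import *
rep()
E
```

```text
t: 5.35
tool_pos: [0.5569, -0.2209, 0.0545]
tool_rot: [-2.049, 0.325, 2.043]
contact_force: [1.2, 11.7, 8.4]
opening: 0.0366
t: 6.18
tool_pos: [0.5549, -0.2239, 0.0524]
tool_rot: [-2.048, 0.332, 2.048]
contact_force: [-0.3, -0.2, 0.2]
opening: 0.0853
t 6.1833 p [ 0.5549 -0.2239  0.0524] open 0.08534937039525987 F [-0.3 -0.2  0.2] q [-0.51  0.16  1.81 -0.    1.17  1.38]
SQ [ 0.5548 -0.2211] frame xy 0.001 -0.0026 toolaxes
 [[ 0.    -0.315 -0.949]
 [-0.    -0.949  0.315]
 [-1.     0.    -0.   ]]
shift tool [ 0.0014 -0.0001  0.001 ]
turn deg [ 1.7997e+02 -2.0000e-02  1.0000e-02]
turn deg [-0.03 -0.01 -0.01]
```

The fingers are open and free. Now I'll rise straight up and look again.

```bash
python3 -m handwheel '[1,-0.004,0,0,0,0,0, 1,-0.012,0,0,0,0,0, 1,-0.024,0,0,0,0,0, 1,-0.038,0,0,0,0,0, 1,-0.052,0,0,0,0,0, 1,-0.068,0,0,0,0,0, 1,-0.084,0,0,0,0,0, 1,-0.1,0,0,0,0,0, 1,-0.112,0,0,0,0,0, 1,-0.12,0,0,0,0,0, 1,-0.122,0,0,0,0,0, 1,-0.122,0,0,0,0,0]'
python3 - <<'E'
from plan import *
rep()
im,_=ctrl.get_image("top");im2,_=ctrl.get_image("scene")
b=cv2.resize(im2[225:400,145:290],None,fx=2.9,fy=2.9,interpolation=2);cv2.imwrite("pics/end.png",b)
cv2.imwrite("pics/endtop.png",im)
m=lambda q,n,w:np.abs(q.astype(int)-np.load(n)["im"])[w].mean()
print("blowgun diff",m(im,"top0.npz",np.s_[110:290,160:270]),m(im2,"scene0.npz",np.s_[110:230,320:445]))
E
```

```text
t: 7.18
tool_pos: [0.5553, -0.2238, 0.1754]
tool_rot: [-2.05, 0.332, 2.047]
contact_force: [0.3, -0.7, 0.8]
opening: 0.0855
t 7.1833 p [ 0.5553 -0.2238  0.1754] open 0.08552793951260287 F [ 0.3 -0.7  0.8] q [-0.51  0.03  1.73  0.    1.38  1.38]
SQ [ 0.5548 -0.2211] frame xy 0.0013 -0.0024 toolaxes
 [[ 0.001 -0.315 -0.949]
 [-0.001 -0.949  0.315]
 [-1.     0.    -0.002]]
shift tool [0.1244 0.     0.0015]
turn deg [ 1.7998e+02 -3.0000e-02  1.4000e-01]
turn deg [-0.02 -0.09 -0.02]
blowgun diff 7.616835016835017 6.5986666666666665
```

View pics/end.png

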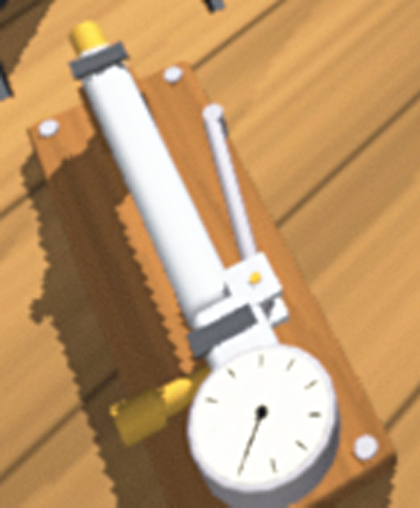

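View pics/endtop.png

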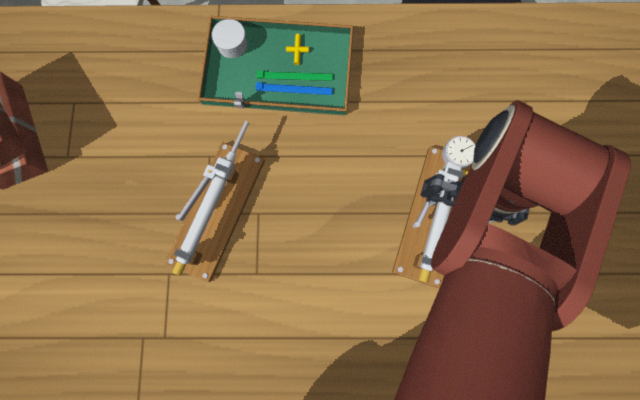

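The lever tip is back at (213,112) in the crop, where it was before the squeeze at (215,113). The blow gun's lever still has its tip at (180,217) in the top view, and the gripper is clear of everything. Handing in.

```bash
python3 -c "
from station import ctrl
print(ctrl.finish_job())"
```

```text
the job is handed in; nothing more can be done
None
```

I bled the inflator: its lever was squeezed home, held for over a second and let go. The job was handed in at about 7.3 s of the 26 s allowed, and no verdict was reported.

- **Locating:** I found the inflator by its gauge and measured it from both views. The heights and spacings matched the text to within about 2 mm.
- **Squeeze:** I closed at 30 N. The fingers stopped 36.6 mm apart against 38 mm expected at home, and the picture showed the lever parallel to the grip. While squeezing, the arm was pushed about 3–4 mm sideways and 4 mm up. The tool centre stayed about 1 mm from the midline, and the wrist force was about 14 N.
- **Release:** After opening and rising 12 cm, the picture showed the lever tip back where it started. The last force reading was about 1 N, which is sensor noise.
- **Blow gun:** I never went near it, and its lever looks unchanged. A pixel comparison of that area before and after gave a mean difference of about 7 grey levels; I took this for image noise and did not look into it further.

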